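# Load the double-stack car and the road chassis

### The job

Load the containers of the model railway's yard: put the 20-foot box and the 20-foot tank container end to end (either one at either end) down in the well of the double-stack rail car, then set the 40-foot box on top of the two, centred and square with the car, and set the long 53-foot box centred and square on the empty road chassis (before, after or in between). Set each one down rather than dropping it, leave all four upright and let go, and leave the reach stacker, tractor, pallets and paint jar where they stand.

Things in the scene. Friction and masses are not known exactly. Their poses are not given: they have to be found in the camera images.
- box20: 20-foot box container, oxide-brown ribbed sides, 95 long x 38 wide x 40 high, 40-85 g: the shortest brown box. Origin at the centre of its underside, x along its length, z up. Stands upright on the paved yard; take it across its width from above. Either end may lead.
- tank20: 20-foot tank container: bright steel tank lying in an open dark frame, 95 long x 38 wide x 40 high over the frame, 50-100 g. Origin at the centre of its underside, x along its length, z up. Stands upright on the paved yard; take it across its width from above. Either end may lead. The frame's sides are firm enough to grip anywhere.
- box40: 40-foot box container, oxide-brown ribbed sides, 190 long x 38 wide x 40 high, 60-130 g: the middle one of the three brown boxes. Origin at the centre of its underside, x along its length, z up. Stands upright on the paved yard; take it across its width from above. Either end may lead.
- box53: 53-foot box container, oxide-brown ribbed sides, 252 long x 40 wide x 45 high, 80-170 g: the longest of the three brown boxes. Origin at the centre of its underside, x along its length, z up. Stands upright on the paved yard; take it across its width from above. Either end may lead.
- well_car: Grey well car fixed on ballasted track (394 x 68). Origin on the yard surface under its centre, x along the track, z up. Well centred on it: 234 long, 45 wide inside, floor 17 above the origin; side walls rise to 35 and flare to 50 wide at the mouth. End platforms 31 high. Two 20-foot containers fit end to end, centred about 53 either side of the origin; their tops are then 57 above it.
- chassis: Empty skeletal road chassis for the 53-foot box, fixed: thin galvanised frame, 255 long x 38 wide, four cross-bolsters, wheels at the -x end, steel legs near the other, on a dark parking strip. Origin on the yard surface under its centre, x along its length, z up. The box rests on the flat bolsters, tops 20.4 above the origin, no stops.
- reach_stacker: Loose bystander: yellow reach stacker, about 170 long x 82 wide x 78 high. Origin under its centre. Leave alone.
- tractor: Loose bystander: small white-cabbed terminal tractor, 82 x 37 x 49 high. Origin under its centre. Leave alone.
- pallets: Loose bystander: stack of five little wooden pallets, 35 x 33 x 27 high. Origin under its centre. Leave alone.
- paint_jar: Loose bystander: small paint jar with black cap, 36 across x 45 high. Origin under its centre. Leave alone.
Mind the look-alikes: they are no part of the job. Leave any pink or turquoise look-alike of the box20 alone. Leave any white or yellow look-alike of the box40 alone.

How it is judged:
By the outcome, as a careful person would: the job done as asked, in the order asked, and still so for the second after the job is handed in, with the robot touching nothing.
It also fails if it takes over 104 s, if anything falls off the work surface, if the arm or the gripper's body presses on something with over 40 N, if the wrist force passes 120 N, or if a joint passes its speed limit or range.

### The arm

A 6-joint arm with a two-finger parallel gripper is mounted at the origin on the work surface. World frame = base frame: x ahead of the robot, y to its left, z up, the work surface at z = 0. Lengths are in m, angles in rad, forces in N, time in s.
With the tool pointing down it reaches from about 0.275 to 0.75 m from the base axis. Payload 10.2 kg.
Tool frame: the origin (TCP) lies midway between the tips of the shut fingers; the grasp point (between the pads) lies 19 mm behind it (env.hold_point_z is the distance from the TCP to the grasp point, in m); z points along the fingers, y is the line along which they close (so a half turn about z gives the same grasp; the last joint's range is limited). The gripper opens to 85 mm and grips with 20 to 120 N. Pads are 22 mm wide; open, the fingers measure 114 mm over their backs; the gripper's body (76 mm by 85 mm) begins 54 mm behind the grasp point. The pads swing forward as they close: fully open they stand 13 mm farther back than shut.
Start: joints at [-1.404, 0.313, 1.498, -0, 1.331, -0.223], TCP at [0.199, -0.486, 0.231] pointing down, gripper open.
Joint ranges: [-2.94, 2.94], [-0.97, 2.17], [0.19, 2.56], [-1.23, 4.37], [0.02, 3.11], [-2.88, 2.88]. Speed limits (rad/s): [2.39, 2.39, 3.01, 3.14, 3.14, 3.14].

### API

Orientations are given as a unit quaternion [x, y, z, w].
In Python, from bench import env, kinematics, monitor, eyes, job gives the robot as it stands. The module is installed in compiled form; this text tells all that it offers. Calls block until the motion is done:
- env.reach(position, orientation): joint-space move of the TCP to a pose.
- env.movel(position, velocity=0.15, frame=None, guard=None): straight line of the TCP; frame=None keeps the orientation; velocity is the mean speed in m/s. With guard (N) it stops when the force on the tool has changed by that much, and returns True; else False.
- env.set_joints(angles): joint-space move.
- env.release() and env.close_gripper(effort=None): open the fingers fully, or close them until they stop; effort is the grip in N (None keeps the last).
- env.hold(seconds).
- kinematics.ik(position, orientation): joint angles nearest the present ones, or None.
- monitor.sense(): the state.
- eyes.grab_frame(name): name is "side" or "top" or "wrist"; returns a dict with "frame" (400x640x3 uint8, red, green, blue), "mtx" (3x3 intrinsics, pixels), "view" (4x4, takes a point from world to camera coordinates). Camera axes: x right, y down, z forward; pixel columns grow to the right and rows downward; lengths in m; the calibration is good to about 2 mm. A picture is of the moment at which its call begins. There is no depth.
A pose or a line that the arm cannot do raises env.MotionError and nothing moves.
- job.hand_in(): hands the job in; it is judged then, once.
The state is a dict: "clock": time; "joints": joint angles; "qvel": joint speeds; "joint_efforts": joint torques, N m; "position": TCP position; "ee_rot": TCP orientation; "contact_force": force on the tool from outside, world axes, zero at the start; "ft_torque": the same for the moment, N m; "finger_gap": opening from 0.0 (shut) to 1.0 (fully open); "gripper_force": force on a finger pad.
Only numpy, scipy, OpenCV 4.12 (cv2) and the standard library are available. Lean on these libraries where they do the work, as an engineer would, in place of code of your own. Each camera call takes 0.05 s, during which the arm holds its last target. There are 200 camera calls.

## Working session

There is one attempt and no reset: what is moved stays moved. The work goes in short steps, each a Python script; the robot and the scene stay as the last script left them, time stands still between calls to the robot, and variables do not carry over. Pictures are saved under pics/ and viewed, at most 14 in all, crops included, and the job is handed in when it is done.

```bash
mkdir -p pics; python3 - <<'E'
from bench import env, kinematics, monitor, eyes
import cv2,pickle
d={}
for n in("top","side"):
    f=eyes.grab_frame(n); d[n]=f
    cv2.imwrite(f"pics/{n}0.png",f["frame"][:,:,::-1]); print(n,f["mtx"].round(1).tolist(),f["view"].round(3).tolist())
pickle.dump(d,open("f0.pkl","wb"))
s=monitor.sense();print(s["clock"],s["ee_rot"],env.hold_point_z)
E
```

```text
top [[512.5, 0.0, 328.0], [0.0, 512.5, 199.5], [0.0, 0.0, 1.0]] [[-0.028, -1.0, -0.004, 0.029], [-0.994, 0.028, -0.11, 0.511], [0.11, 0.001, -0.994, 1.401], [0.0, 0.0, 0.0, 1.0]]
side [[518.8, 0.0, 317.4], [0.0, 518.8, 194.0], [0.0, 0.0, 1.0]] [[0.965, -0.262, 0.01, -0.492], [-0.163, -0.631, -0.759, 0.126], [0.204, 0.731, -0.652, 1.598], [0.0, 0.0, 0.0, 1.0]]
0.1 [ 9.81068496e-01  1.93660259e-01  4.39490524e-06 -5.56730024e-04] 0.0187
```

View pics/top0.png

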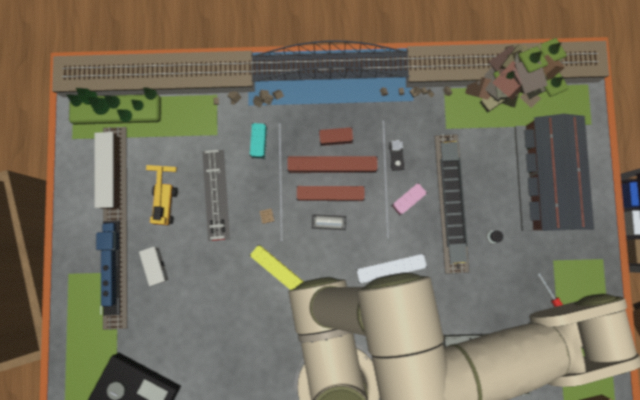

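View pics/side0.png

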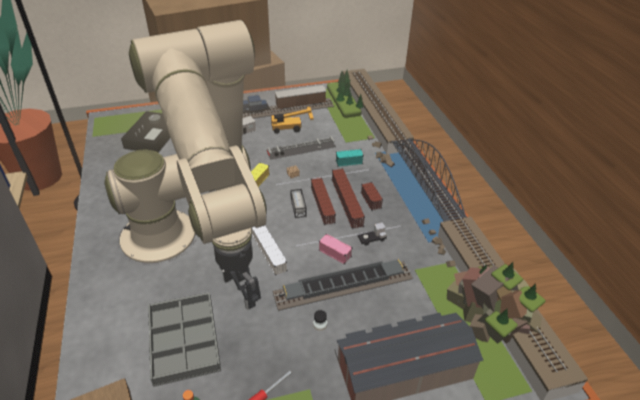

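Candidates in the top view are:
- Brown boxes: (336,136) shortest, so box20; (332,164) longest, so box53; (331,193) middle, so box40.
- The tank is at (329,222).
- Look-alikes to leave: turquoise (258,140), pink (409,199), yellow (276,268), white (392,268).
- The well car is at (453,203) and the chassis at (215,195).

Next I'll check these in a close crop and measure them.

```bash
cat > h.py <<'E'
import numpy as np,cv2
def ray(f,uv,z):
    R=f["view"][:3,:3];t=f["view"][:3,3];c=-R.T@t
    d=R.T@np.linalg.inv(f["mtx"])@np.array([uv[0],uv[1],1.]);return c+d*(z-c[2])/d[2]
def proj(f,p):
    q=f["mtx"]@(f["view"][:3,:3]@np.asarray(p)+f["view"][:3,3]);return q[:2]/q[2]
def tri(fs,uvs):
    A=np.zeros((3,3));b=np.zeros(3)
    for f,uv in zip(fs,uvs):
        R=f["view"][:3,:3];c=-R.T@f["view"][:3,3];d=R.T@np.linalg.inv(f["mtx"])@np.array([uv[0],uv[1],1.]);d/=np.linalg.norm(d)
        P=np.eye(3)-np.outer(d,d);A+=P;b+=P@c
    return np.linalg.solve(A,b)
def brown(f):
    h=cv2.cvtColor(f["frame"],cv2.COLOR_RGB2HSV);H,S,V=cv2.split(h)
    return (((H<9)|(H>172))&(S>110)&(V>40)).astype(np.uint8)*255
E
python3 - <<'E'
import pickle,cv2,numpy as np
from h import *
d=pickle.load(open("f0.pkl","rb"))
for n in d:
    f=d[n];m=brown(f)
    for c in cv2.findContours(m,cv2.RETR_EXTERNAL,cv2.CHAIN_APPROX_NONE)[0]:
        if cv2.contourArea(c)>200:
            r=cv2.minAreaRect(c);b=cv2.boxPoints(r)
            print(n,np.round(r[0],1),np.round(r[1],1),round(r[2],1),cv2.contourArea(c))
            if n=="top":
                P=np.array([ray(f,u,.05)[:2] for u in b]);print(P.mean(0).round(4),np.linalg.norm(P[1]-P[0]).round(4),np.linalg.norm(P[2]-P[1]).round(4),P.round(3).tolist())
a=d["top"]["frame"][110:290,190:510,::-1];b=d["side"]["frame"][130:310,240:420,::-1]
cv2.imwrite("pics/crop0.png",cv2.resize(a,None,fx=2.5,fy=2.5,interpolation=cv2.INTER_CUBIC))
E
```

```text
top [330. 193.] [12. 64.] 90.0 741.0
[0.5273 0.0086] 0.1762 0.0332 [[0.546, 0.096], [0.541, -0.08], [0.508, -0.079], [0.513, 0.097]]
top [332.  163.5] [13. 86.] 90.0 1090.0
[0.6093 0.0008] 0.2383 0.0365 [[0.631, 0.119], [0.624, -0.119], [0.588, -0.117], [0.594, 0.12]]
top [335.8 135.6] [12.7 30.3] 84.8 338.5
[ 0.6879 -0.0121] 0.0846 0.036 [[0.703, 0.031], [0.709, -0.053], [0.673, -0.055], [0.667, 0.029]]
side [322.2 196.9] [38.9 10.5] 69.4 342.5
side [347.5 193.6] [52.9 11.2] 66.8 496.5
side [  3.8 148.6] [48.2 13.8] 66.5 238.5
side [ 27.4 129.9] [40.8 42.5] 8.7 730.5
```

View pics/crop0.png

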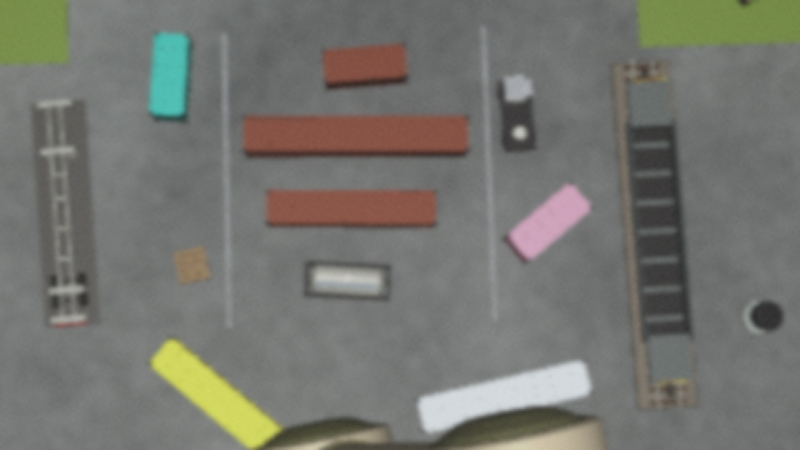

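The crop confirms the choice: box20 is at the top, box53 below it, then box40, then the tank. All of them lie roughly along world y, while the car and chassis lie along x. Next I'll take overhead wrist views of the three areas.

```bash
cat >> h.py <<'E'
def q(a): return [np.cos(np.radians(a)/2),np.sin(np.radians(a)/2),0.,0.]
E
python3 - <<'E'
from bench import env, kinematics, monitor, eyes
import cv2,pickle
from h import *
d={}
for n,p,a in(("car",[.5,-.33,.33],0),("mid",[.56,0,.36],90),("cha",[.5,.31,.33],180)):
    env.reach(p,q(a)); f=eyes.grab_frame("wrist"); f["pos"]=monitor.sense()["position"]; d[n]=f
    cv2.imwrite(f"pics/w_{n}.png",f["frame"][:,:,::-1])
    R=f["view"][:3,:3];print(n,monitor.sense()["clock"],f["pos"],(-R.T@f["view"][:3,3]).round(3),R.round(3).tolist(),f["mtx"][0])
d["top"]=eyes.grab_frame("top")
pickle.dump(d,open("f1.pkl","wb"))
E
```

```text
car 1.475 [ 0.49926535 -0.33077612  0.32957108] [ 0.572 -0.331  0.473] [[-0.0, -1.0, -0.0], [-0.957, 0.0, 0.29], [-0.29, 0.0, -0.957]] [328.06279778   0.         322.20748237]
mid 2.8 [ 0.5600626  -0.00115579  0.3597215 ] [0.56  0.073 0.503] [[1.0, -0.002, -0.001], [-0.002, -0.957, 0.289], [-0.001, -0.289, -0.957]] [328.06279778   0.         322.20748237]
cha 4.0583 [0.5006876  0.30889477 0.33007261] [0.426 0.309 0.474] [[0.002, 1.0, -0.0], [0.957, -0.002, 0.289], [0.289, -0.001, -0.957]] [328.06279778   0.         322.20748237]
```

View pics/w_car.png

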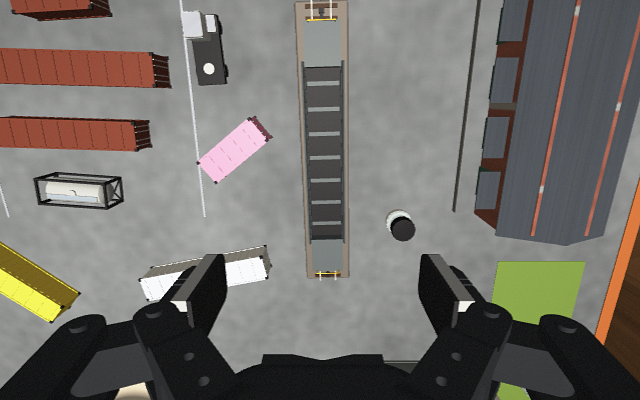

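View pics/w_mid.png

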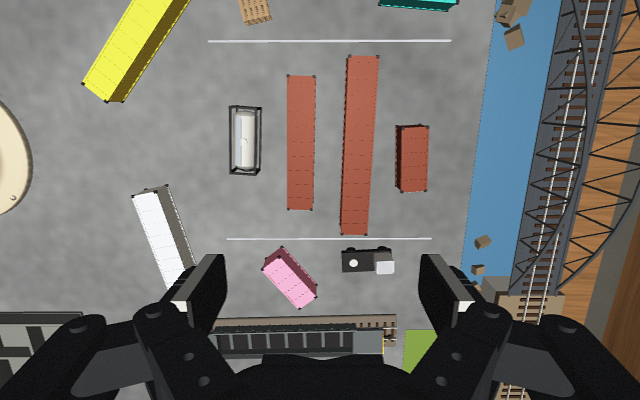

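View pics/w_cha.png

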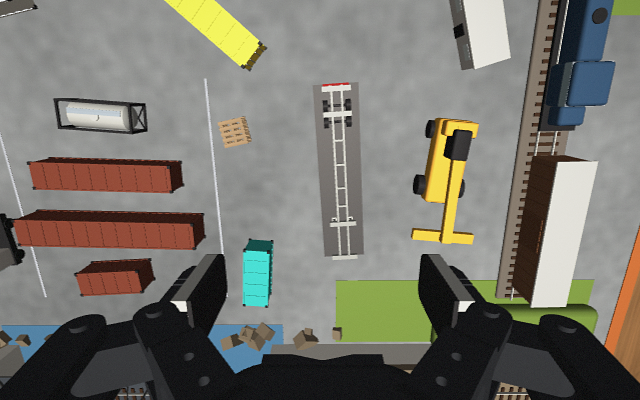

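The wrist views show everything clearly. In the car view the well spans (303,67) to (343,240), with the jar at (402,225). In the mid view the boxes stand at columns 301, 360 and 411, and the tank at 245. In the chassis view the frame runs (336,85) to (344,257), with the wheels at the top, which is low x. Next I'll measure edges and zoom in on the car and chassis.

```bash
python3 - <<'E'
import pickle,cv2,numpy as np
from h import *
d=pickle.load(open("f1.pkl","rb"))
f=d["mid"];m=brown(f);m[:,450:]=0
for c in cv2.findContours(m,cv2.RETR_EXTERNAL,cv2.CHAIN_APPROX_NONE)[0]:
    if cv2.contourArea(c)>800:
        b=cv2.boxPoints(cv2.minAreaRect(c)); 
        for z in(.04,.05,.06):
            P=np.array([ray(f,u,z)[:2] for u in b]);print(z,P.mean(0).round(4),np.linalg.norm(P[1]-P[0]).round(4),np.linalg.norm(P[2]-P[1]).round(4),P.round(3).tolist())
A=d["car"]["frame"][0:285,290:360,::-1];B=d["cha"]["frame"][75:265,305:375,::-1]
A=cv2.resize(cv2.rotate(A,0),None,fx=2.8,fy=2.8,interpolation=2);B=cv2.resize(cv2.rotate(B,0),None,fx=4.2,fy=4.2,interpolation=2)
C=d["mid"]["frame"][90:190,210:280,::-1]
im=np.zeros((A.shape[0]+B.shape[0],800,3),np.uint8);im[:A.shape[0],:A.shape[1]]=A;im[A.shape[0]:,:B.shape[1]]=B
cv2.imwrite("pics/zoom.png",im);print(A.shape,B.shape)
E
```

```text
0.04 [ 0.6871 -0.0103] 0.0443 0.0952 [[0.661, 0.037], [0.706, 0.037], [0.714, -0.058], [0.667, -0.058]]
0.05 [ 0.6843 -0.0085] 0.0433 0.0932 [[0.659, 0.038], [0.702, 0.038], [0.711, -0.055], [0.665, -0.055]]
0.06 [ 0.6816 -0.0068] 0.0423 0.0911 [[0.657, 0.039], [0.699, 0.039], [0.708, -0.052], [0.663, -0.052]]
0.04 [0.5293 0.0085] 0.0371 0.1877 [[0.513, 0.102], [0.55, 0.102], [0.548, -0.085], [0.506, -0.085]]
0.05 [0.5299 0.0099] 0.0363 0.1836 [[0.514, 0.102], [0.55, 0.102], [0.548, -0.082], [0.508, -0.082]]
0.06 [0.5306 0.0112] 0.0355 0.1796 [[0.515, 0.101], [0.55, 0.101], [0.549, -0.079], [0.509, -0.078]]
0.04 [ 6.096e-01 -2.000e-04] 0.2526 0.042 [[0.583, -0.125], [0.591, 0.127], [0.633, 0.125], [0.632, -0.128]]
0.05 [0.6085 0.0014] 0.2471 0.041 [[0.582, -0.121], [0.59, 0.126], [0.631, 0.124], [0.63, -0.124]]
0.06 [0.6074 0.003 ] 0.2417 0.0401 [[0.582, -0.117], [0.59, 0.125], [0.63, 0.123], [0.629, -0.119]]
(196, 798, 3) (294, 798, 3)
```

View pics/zoom.png

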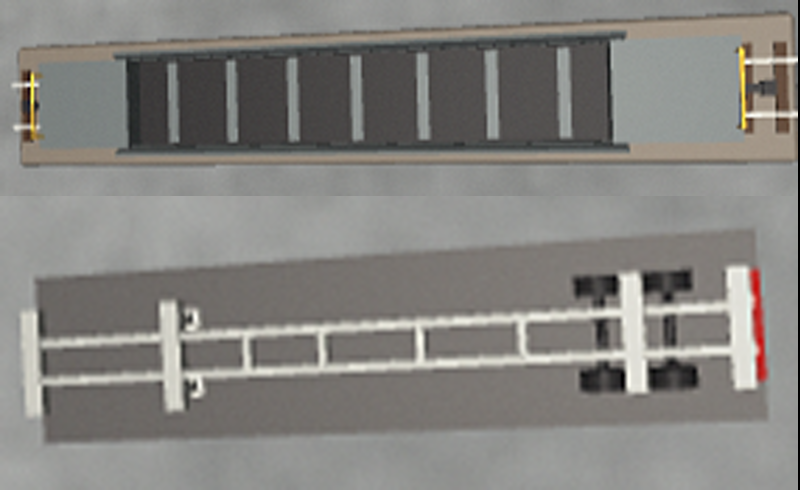

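The well mouth and the bolsters are sharp in the zoom. The well's dark ends are at x' 128 and 610, and the sills' outer corners at x' 118 and 626. The chassis bolsters are at x' 31, 172, 633 and 742. Next I'll convert these to world positions and refine the tank and boxes.

```bash
python3 - <<'E'
import pickle,cv2,numpy as np
from h import *
d=pickle.load(open("f1.pkl","rb"))
def car(x,y): return (290+(y+.5)/2.8-.5, 284-((x+.5)/2.8-.5))
def cha(x,y): return (305+(y-196+.5)/4.2-.5, 264-((x+.5)/4.2-.5))
def rep(n,P):
    P=np.array(P)[:,:2];c=P.mean(0);u=(P[2:].mean(0)-P[:2].mean(0));print(n,c.round(4),"len",np.linalg.norm(u).round(4),"yaw",np.degrees(np.arctan2(u[1],u[0])).round(2),"w",np.linalg.norm(P[0]-P[1]).round(4),np.linalg.norm(P[2]-P[3]).round(4),P.round(4).tolist())
f=d["car"]
for n,z,p in(("sill",.035,[(118,54),(118,153),(626,34),(626,151)]),("well",.031,[(128,58),(129,146),(609,42),(611,145)]),("ballast",.004,[(20,49),(20,165),(795,12),(797,162)]),("yellow",.031,[(36,72),(36,140),(742,47),(742,128)])):
    rep(n,[ray(f,car(*u),z) for u in p])
f=d["cha"]
for n,p in(("outer",[(22,311),(25,416),(750,266),(757,388)]),("inner",[(41,311),(41,416),(727,266),(735,388)]),("b2",[(161,300),(167,411),(180,300),(184,411)]),("b3",[(621,271),(628,393),(641,271),(647,393)])):
    rep(n,[ray(f,cha(*u),.0204) for u in p])
rep("strip",[ray(f,cha(*u),0) for u in [(36,279),(46,441),(753,230),(767,420)]])
# white bolster mask refine
g=cv2.cvtColor(f["frame"],cv2.COLOR_RGB2GRAY); m=((g>185)*255).astype(np.uint8);m[:75]=0;m[265:]=0;m[:,:312]=0;m[:,372:]=0
r=np.where((m>0).sum(1)>15)[0];print("rows",r)
for rr in r:
    c=np.where(m[rr])[0];print(rr,c.min(),c.max(),ray(f,((c.min()+c.max())/2,rr),.0204)[:2].round(4))
# box tops in mid: bright top colour ; tank
f=d["mid"];V=cv2.cvtColor(f["frame"],cv2.COLOR_RGB2HSV)[:,:,2]
m=brown(f);m[:,450:]=0
print([int(V[140,x]) for x in range(282,440)][::2])
D=((V<60)*255).astype(np.uint8);D[:,:215]=0;D[:,275:]=0;D[:95]=0;D[190:]=0
pts=cv2.findNonZero(D);b=cv2.boxPoints(cv2.minAreaRect(pts));print("tank px",b.round(1).tolist())
for n,k in(("top",d["mid"]),):
    for z in(0,.04): 
        P=np.array([ray(k,u,z)[:2] for u in b]);print(z,P.mean(0).round(4),P.round(4).tolist())
E
```

```text
sill [ 0.4942 -0.3342] len 0.2451 yaw 1.35 w 0.0515 0.0518 [[0.3716, -0.3113], [0.3716, -0.3628], [0.6167, -0.3054], [0.6167, -0.3572]]
well [ 0.4931 -0.334 ] len 0.2347 yaw 1.12 w 0.046 0.0462 [[0.3755, -0.3133], [0.3761, -0.3593], [0.61, -0.3086], [0.6109, -0.3548]]
ballast [ 0.4935 -0.3343] len 0.3953 yaw 1.59 w 0.0668 0.0677 [[0.2959, -0.3063], [0.2959, -0.3732], [0.6906, -0.2949], [0.6914, -0.3627]]
yellow [ 0.4926 -0.3339] len 0.3422 yaw 1.6 w 0.0367 0.035 [[0.3215, -0.3203], [0.3215, -0.357], [0.6636, -0.3116], [0.6636, -0.3466]]
outer [0.5353 0.3348] len 0.2522 yaw -176.42 w 0.0382 0.038 [[0.6617, 0.3235], [0.6606, 0.3618], [0.4104, 0.3079], [0.4084, 0.3459]]
inner [0.5351 0.3348] len 0.2385 yaw -176.26 w 0.0381 0.0382 [[0.6541, 0.3235], [0.6542, 0.3616], [0.4172, 0.3079], [0.4149, 0.3461]]
b2 [0.6029 0.3388] len 0.0068 yaw -179.14 w 0.0392 0.039 [[0.6074, 0.3193], [0.6052, 0.3584], [0.6002, 0.3193], [0.5988, 0.3583]]
b3 [0.4454 0.3289] len 0.006 yaw -179.41 w 0.039 0.0389 [[0.4495, 0.3094], [0.4474, 0.3484], [0.4433, 0.3094], [0.4415, 0.3482]]
strip [0.5355 0.3349] len 0.258
[... 601 characters left out ...]
56 [0.6581 0.3418]
258 333 356 [0.6598 0.3426]
[143, 143, 154, 173, 170, 172, 173, 173, 172, 173, 174, 173, 172, 173, 174, 176, 94, 151, 155, 154, 155, 151, 153, 154, 157, 156, 155, 149, 148, 142, 142, 95, 175, 174, 138, 149, 174, 172, 173, 162, 135, 173, 169, 171, 162, 146, 146, 147, 149, 150, 149, 148, 144, 145, 145, 146, 142, 126, 44, 50, 172, 165, 165, 164, 165, 166, 163, 164, 163, 164, 161, 163, 163, 156, 131, 132, 131, 133, 134]
tank px [[229.0, 105.0], [260.0, 105.0], [260.0, 174.0], [229.0, 174.0]]
0 [0.4407 0.0113] [[0.4215, 0.0635], [0.4673, 0.0634], [0.4614, -0.0409], [0.4127, -0.0408]]
0.04 [0.4502 0.0162] [[0.4325, 0.0642], [0.4747, 0.0641], [0.4692, -0.0318], [0.4244, -0.0318]]
```

```bash
python3 - <<'E'
import pickle,cv2,numpy as np
from h import *
d=pickle.load(open("f1.pkl","rb"));f=d["mid"]
V=cv2.cvtColor(f["frame"],cv2.COLOR_RGB2HSV)[:,:,2]
m=brown(f)&((V>159)*255).astype(np.uint8);m[:,450:]=0
m=cv2.morphologyEx(m,cv2.MORPH_CLOSE,np.ones((7,3)))
for c in cv2.findContours(m,cv2.RETR_EXTERNAL,cv2.CHAIN_APPROX_NONE)[0]:
    if cv2.contourArea(c)>800:
        x,y,w,h=cv2.boundingRect(c);z=.045 if h>150 else .04
        rows=np.arange(y+3,y+h-3);mid=np.array([np.array([c[c[:,0,1]==r][:,0,0].min(),c[c[:,0,1]==r][:,0,0].max()]).mean() for r in rows])
        W=np.array([ray(f,(a,r),z)[:2] for a,r in zip(mid,rows)]);k=np.polyfit(W[:,1],W[:,0],1)
        xm=mid.mean();e=[ray(f,(xm,y-.5),z)[1],ray(f,(xm,y+h-.5),z)[1]];yc=np.mean(e)
        print(x,y,w,h,"c",np.polyval(k,yc).round(4),yc.round(4),"len",round(e[0]-e[1],4),"a",round(90-np.degrees(np.arctan(k[0])),2))
E
```

```text
402 127 27 65 c 0.69 -0.0117 len 0.0935 a 92.5
287 75 29 135 c 0.5277 0.0084 len 0.1891 a 88.0
342 56 37 171 c 0.6095 0.007 len 0.237 a 88.25
```

Yard z is about 0. Poses found:
- Car: (0.4935, -0.3342), yaw 1.5°.
- Chassis: (0.5354, 0.3348), yaw 3.5°.

I'll start with the tank.

```bash
cat >> h.py <<'E'
from bench import env, monitor
CAR=np.array([.4935,-.3342]);CY=1.5;CH=np.array([.5354,.3348]);HY=3.5
def say(t):
    s=monitor.sense();print(t,round(s["clock"],2),s["position"].round(4) if hasattr(s["position"],"round") else s["position"],"gap",round(s["finger_gap"],3),"F",np.round(s["contact_force"],1),"g",np.round(s["gripper_force"],1))
def pick(x,y,a,h,off=0,effort=50):
    env.reach([x+off,y,.14],q(a)); env.hold(.15)
    env.movel([x+off,y,h+.03],.2,frame=q(a)); env.movel([x+off,y,h],.06); env.hold(.1);say("at")
    env.close_gripper(effort);say("grip")
    s=monitor.sense()["position"]; env.movel([s[0],s[1],h+.12],.15);env.hold(.2);say("up")
def place(x,y,a,z,h):
    """z: support height, h: TCP above the container's underside"""
    env.reach([x,y,z+h+.07],q(a)); env.hold(.25)
    env.movel([x,y,z+h+.008],.12,frame=q(a)); env.hold(.2);say("above")
    hit=env.movel([x,y,z+h-.004],.02,guard=3);say(f"down {hit}")
def let_go(up=.08):
    env.release();env.hold(.2);s=monitor.sense()["position"];env.movel([s[0],s[1],s[2]+up],.15);say("free")
def along(c,yaw,d): return c+d*np.array([np.cos(np.radians(yaw)),np.sin(np.radians(yaw))])
E
python3 - <<'E'
from h import *
from bench import eyes
pick(.446,.0156,90,.0195)
p=along(CAR,CY,-53); p=along(CAR,CY,-.053)
env.reach([*p,.15],q(CY)); env.hold(.2); say("over")
f=eyes.grab_frame("wrist");cv2.imwrite("pics/tank1.png",f["frame"][:,:,::-1])
E
```

```text
at 6.94 [0.4462 0.0155 0.0197] gap 1.002 F [-0.  -0.1  0.3] g 0.0
grip 7.47 [0.4463 0.0155 0.02  ] gap 0.438 F [-1.8  0.7  6.1] g 49.5
up 8.62 [0.446  0.0156 0.1389] gap 0.436 F [-0.4 -0.3 -1. ] g 48.9
over 10.14 [ 0.4409 -0.3348  0.1501] gap 0.441 F [ 0.5 -0.1 -0.6] g 48.9
```

View pics/tank1.png

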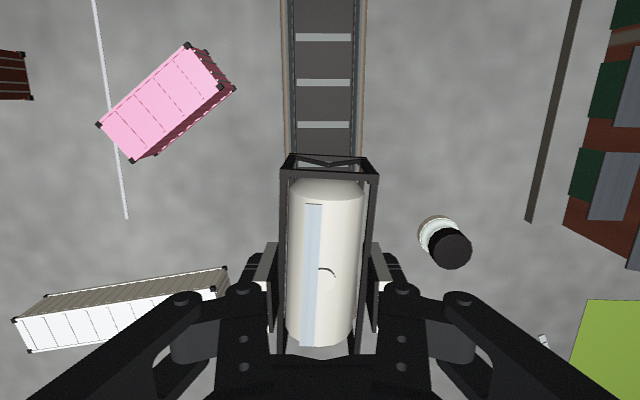

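The tank is held square and level, with its frame spanning columns 280–378, in line with the well above it. The jar at (445,242) is clear. Setting it down.

```bash
python3 - <<'E'
from h import *
p=along(CAR,CY,-.053)
place(*p,CY,.017,.0195)
let_go()
pick(.690,-.0112,93,.0195,off=.007)
p=along(CAR,CY,.053)
place(*p,CY,.017,.0195)
E
```

```text
above 11.6 [ 0.4408 -0.3359  0.0453] gap 0.442 F [ 0.6 -0.6 -1.3] g 49.1
down True 12.04 [ 0.4406 -0.3356  0.037 ] gap 0.441 F [-1.1  1.3  5.9] g 49.8
free 13.46 [ 0.44   -0.335   0.1158] gap 0.998 F [ 0.8  0.9 -1.1] g 0.0
at 16.49 [ 0.6973 -0.0112  0.02  ] gap 1.002 F [-0.9 -0.  -0.4] g 0.0
grip 16.99 [ 0.6972 -0.0112  0.0199] gap 0.429 F [ 0.3 -0.4  2.3] g 52.8
up 18.14 [ 0.6969 -0.0112  0.1386] gap 0.427 F [-0.1  0.8  0.1] g 52.5
above 20.6 [ 0.5468 -0.3331  0.0454] gap 0.431 F [-0.3 -0.7 -0.3] g 52.4
down True 21.05 [ 0.5465 -0.3328  0.0368] gap 0.431 F [-1.2  0.1  4.6] g 53.2
```

Both touched down at the expected height. I'll release box20 and look from above the car.

```bash
python3 - <<'E'
from h import *
from bench import eyes
let_go(.12)
env.reach([.47,-.334,.28],q(CY));env.hold(.3)
f=eyes.grab_frame("wrist");cv2.imwrite("pics/car2.png",f["frame"][:,:,::-1])
import pickle;pickle.dump(f,open("f2.pkl","wb"));say("look")
E
```

```text
free 22.73 [ 0.5459 -0.3323  0.1552] gap 1.003 F [-0.7  0.4  0.3] g 0.0
look 23.72 [ 0.4702 -0.3339  0.2791] gap 1.001 F [ 0.7  0.5 -0.1] g 0.0
```

View pics/car2.png

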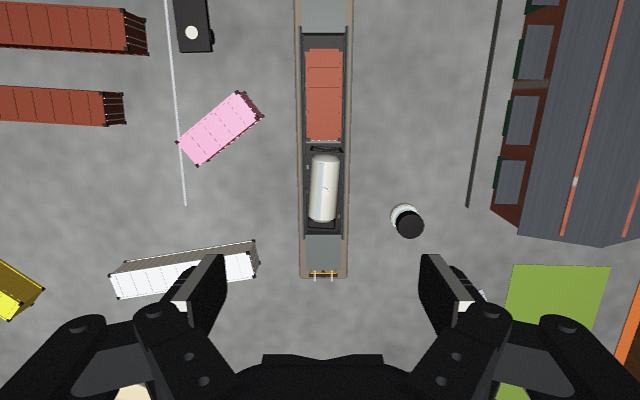

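Both containers sit level in the well: box20 at (323,95), the tank at (323,188), in line with the car. Box53 goes to the chassis next, then box40 on top.

```bash
python3 - <<'E'
from h import *
from bench import eyes
pick(.6095,.0005,88.25,.012,off=.005)
place(*CH,180+HY,.0204,.012)
let_go(.12)
env.reach([.53,.335,.30],q(180+HY));env.hold(.3)
f=eyes.grab_frame("wrist");cv2.imwrite("pics/cha3.png",f["frame"][:,:,::-1])
import pickle;pickle.dump(f,open("f3.pkl","wb"));say("look")
E
```

```text
at 26.71 [6.148e-01 5.000e-04 1.240e-02] gap 1.001 F [0.2 0.2 0.8] g 0.0
grip 27.2 [6.147e-01 5.000e-04 1.230e-02] gap 0.462 F [-0.3  0.   3.3] g 52.1
up 28.35 [6.144e-01 5.000e-04 1.312e-01] gap 0.461 F [-0.2  0.1 -1.7] g 51.6
above 30.77 [0.5358 0.335  0.0413] gap 0.46 F [-1.5  0.  -1. ] g 51.6
down True 31.22 [0.5354 0.3348 0.0327] gap 0.459 F [-0.6 -1.5  4.7] g 52.5
free 32.88 [0.5346 0.3345 0.151 ] gap 1.002 F [ 0.8 -0.7 -0.1] g 0.0
look 33.88 [0.53   0.335  0.2993] gap 0.998 F [ 0.4  0.7 -0.4] g 0.0
```

View pics/cha3.png

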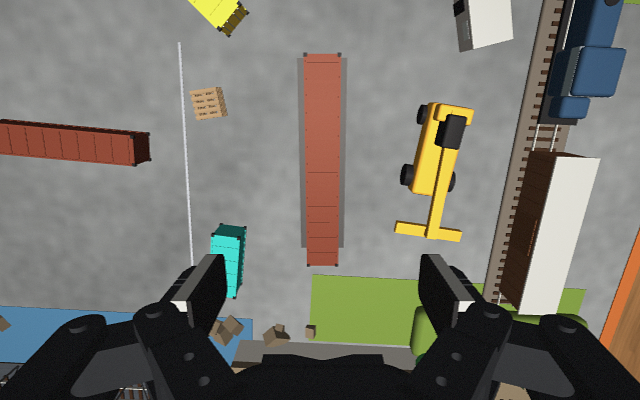

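Box53 is on the chassis, with its top corners at about (304,54), (341,54), (307,265) and (338,265). The strip under it runs from row 58 to row 248. Before going on I'll measure the offset.

```bash
python3 - <<'E'
import pickle
from h import *
f=pickle.load(open("f3.pkl","rb"))
m=brown(f);m[:,:270]=0;m[:,380:]=0;m[280:]=0
c=max(cv2.findContours(m,0,cv2.CHAIN_APPROX_NONE)[0],key=cv2.contourArea)
H=cv2.cvtColor(f["frame"],cv2.COLOR_RGB2GRAY)
def fit(m,z):
    ys=np.where(m.any(1))[0];W=[]
    for r in range(ys[0]+5,ys[-1]-5):
        x=np.where(m[r])[0];W.append([ray(f,(x[0]-.5,r),z)[:2],ray(f,(x[-1]+.5,r),z)[:2]])
    W=np.array(W);C=W.mean(1);k=np.polyfit(C[:,0],C[:,1],1);xm=np.where(m)[1].mean()
    e=[ray(f,(xm,ys[0]-.5),z)[0],ray(f,(xm,ys[-1]+.5),z)[0]];xc=np.mean(e)
    return ys[[0,-1]],"c",xc.round(4),np.polyval(k,xc).round(4),"len",round(e[1]-e[0],4),"w",np.median(W[:,0,1]-W[:,1,1]).round(4),"yaw",np.degrees(np.arctan(k[0])).round(2)
print("box",fit(m>0,.0654))
g=H.astype(int)
for r in (62,150,240): print(r,g[r,290:356].tolist())
E
```

```text
box (array([ 54, 265]), 'c', np.float64(0.5347), np.float64(0.3349), 'len', np.float64(0.25), 'w', np.float64(-0.0395), 'yaw', np.float64(3.54))
62 [143, 143, 144, 142, 143, 145, 141, 124, 121, 123, 124, 122, 122, 122, 123, 122, 117, 94, 96, 94, 97, 95, 96, 94, 93, 95, 97, 95, 96, 96, 97, 95, 95, 94, 94, 96, 95, 93, 95, 96, 95, 94, 94, 95, 94, 95, 93, 95, 101, 120, 122, 125, 123, 123, 120, 123, 125, 143, 154, 151, 152, 154, 153, 153, 154, 153]
150 [151, 152, 153, 149, 149, 145, 148, 146, 141, 120, 115, 117, 119, 118, 121, 118, 116, 116, 119, 117, 116, 118, 118, 118, 117, 115, 118, 118, 118, 119, 118, 119, 116, 119, 117, 119, 117, 119, 119, 118, 118, 119, 118, 117, 119, 118, 116, 117, 116, 118, 119, 117, 117, 116, 120, 131, 143, 143, 140, 140, 140, 141, 141, 141, 142, 144]
240 [149, 150, 151, 151, 153, 151, 151, 152, 152, 153, 145, 109, 103, 101, 101, 100, 104, 105, 103, 103, 103, 102, 102, 102, 102, 102, 100, 103, 103, 103, 104, 104, 102, 104, 102, 101, 100, 102, 103, 102, 102, 105, 102, 103, 101, 104, 103, 100, 104, 102, 104, 102, 101, 114, 146, 154, 153, 151, 153, 151, 151, 153, 150, 151, 150, 146]
```

Box53 is within 1 mm of the chassis pose. Last is box40.

```bash
python3 - <<'E'
from h import *
from bench import eyes
pick(.5277,.0084,88,.012)
place(*CAR,CY,.057,.012)
let_go(.12)
env.reach([.45,-.334,.32],q(CY));env.hold(.3)
f=eyes.grab_frame("wrist");cv2.imwrite("pics/car4.png",f["frame"][:,:,::-1])
m=brown(f);m[:,:280]=0;m[:,370:]=0;z=.097
ys=np.where((m>0).sum(1)>15)[0];W=[]
for r in range(ys[0]+5,ys[-1]-5):
    x=np.where(m[r])[0];W.append(ray(f,((x[0]+x[-1])/2,r),z)[:2])
W=np.array(W);k=np.polyfit(W[:,0],W[:,1],1);e=[ray(f,(325,r),z)[0] for r in(ys[0]-.5,ys[-1]+.5)]
print(ys[[0,-1]],np.mean(e),np.polyval(k,np.mean(e)),"len",e[0]-e[1],"yaw",np.degrees(np.arctan(k[0])));say("look")
E
```

```text
at 36.77 [0.5279 0.0083 0.0123] gap 1.0 F [ 1.1  0.1 -0.1] g 0.0
grip 37.27 [0.5279 0.0084 0.0123] gap 0.439 F [-0.7  0.5  2.4] g 51.2
up 38.42 [0.5276 0.0084 0.1313] gap 0.438 F [-0.2 -0.2 -0.9] g 50.7
above 40.84 [ 0.4938 -0.3345  0.0778] gap 0.433 F [-0.9  0.6 -0.8] g 50.7
down True 41.29 [ 0.4935 -0.3342  0.0693] gap 0.434 F [-0.7  1.6  4.3] g 51.4
free 42.98 [ 0.493  -0.3337  0.1878] gap 0.996 F [-0.1 -0.   0.3] g 0.0
[ 33 208] 0.4926114707580401 -0.3344626591429815 len 0.18771638721147976 yaw 1.6361207327058072
look 43.93 [ 0.4501 -0.3339  0.3193] gap 0.998 F [0.6 0.2 0.5] g 0.0
```

View pics/car4.png

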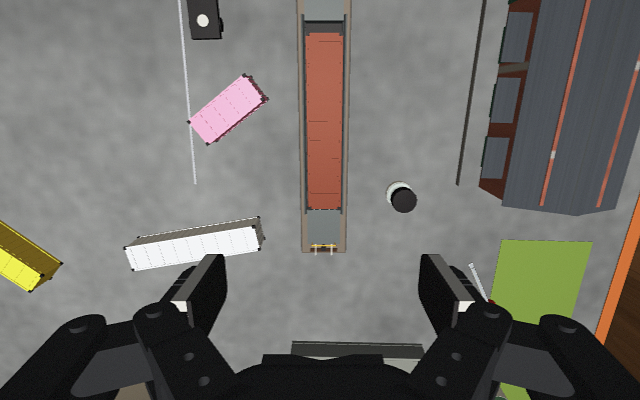

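Box40 spans rows 33–208 at column 324. It sits within 1 mm and 0.2° of the car's centre and is level, and the bystanders haven't moved.

```bash
python3 -c "
from bench import job;print(job.hand_in())"
```

```text
the job is handed in; nothing more can be done
None
```

The job is handed in at about 44 s on the robot's clock: the tank and 20-foot box are in the well, the 40-foot box is centred on them, and the 53-foot box is on the chassis, the last two measured within about 1 mm of centre.

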